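Set the length stop and load the pine block

ROBOT

A 6-joint arm with a two-finger parallel gripper is mounted at the origin on a cart in front of the work surface, level with it; the furniture and walls round the work are solid. World frame = base frame: x ahead of the robot, y to its left, z up, the work surface at z = 0. Lengths are in m, angles in rad, forces in N, time in s.
With the tool pointing down it reaches from about 0.4 to 0.925 m from the base axis. Payload 3.4 kg.
Tool frame: the origin (TCP) lies midway between the tips of the shut fingers; the grasp point (between the pads) lies 19 mm behind it (env.grip_point_offset is the distance from the TCP to the grasp point, in m); z points along the fingers, y is the line along which they close (so a half turn about z gives the same grasp; the last joint's range is limited). The gripper opens to 85 mm and grips with 20 to 120 N. Pads are 22 mm wide; open, the fingers measure 114 mm over their backs; the gripper's body (76 mm by 85 mm) begins 54 mm behind the grasp point. The pads swing forward as they close: fully open they stand 13 mm farther back than shut.
Start: joints at [1.165, 0.307, 1.506, -0, 1.328, -0.073], TCP at [0.188, 0.543, 0.231] pointing down, gripper open.
Joint ranges: [-3.12, 3.12], [-1.05, 2.28], [0.14, 2.33], [-1.42, 4.57], [0.1, 2.73], [-2.68, 2.68]. Speed limits (rad/s): [2.57, 2.57, 3.14, 3.14, 3.14, 3.14].

INTERFACE

Orientations are given as a 3x3 rotation matrix whose columns are the frame's x, y, z axes.
In Python, from workcell import env gives the robot as it stands.
- The arm moves only by the tool arm_command, never from a script. Its argument "motion" is a list of rows, each a list of 2 entries, a list of its own where there are three numbers: the shift along the tool's x, y, z in cm, then the turn, a rotation vector about the tool's x, y, z in rad. In form: [[[tx, ty, tz], [rx, ry, rz]], ...]. A call has 1 to 8 rows; each row is the pose to reach, as a shift and turn from the pose commanded when the call began, along the tool's axes at that moment; what a row does not reach only later rows make up. A row lasts 1/10 s, in which the tool goes at most 50 mm and 8.59 degrees, less where a joint would pass 70% of its speed; a pose out of reach is approached as far as the arm can. A call with a gripper value outside its range is refused whole. "gripper" is the finger opening in cm, from 0 to 8.54, set as the call begins (left out, the last holds). The fingers move at their own pace and stop on an object; the grip force is fixed at half the most. Time passes only in rows, so rows that repeat a pose let the fingers close. It gives the time, the measured TCP pose, the force, the opening and the grip force at its end, in the units of the state.
- env.get_state(): the state, without advancing time (a new reading comes with each control period).
- env.camera(name): name is "side" or "top" or "wrist"; returns a dict with "pixels" (384x512x3 uint8, red, green, blue), "camera_matrix" (3x3 intrinsics, pixels), "rvec" (rotation vector, rad) and "tvec" (3), from world to camera coordinates, as OpenCV has them; the wrist camera has in their place "hand_eye" (4x4, takes a point from camera to tool coordinates, whose origin is the TCP and whose axes are the flange's). Camera axes: x right, y down, z forward; pixel columns grow to the right and rows downward; lengths in m; the calibration is good to about 2 mm. The wrist camera is an equidistant fisheye: a pixel r from the principal point sees the ray r / f radians off the axis. A picture is of the moment at which its call begins: read the wrist's pose just before it. There is no depth.
- env.sign_off(): hands the job in; it is judged then, once.
Trained networks look in a picture, given as the dict that the camera call returned (one of the last four; its "shot" number tells which), for a name from the list of things; names that differ only in an ending like _2 or _b are one class to them, and where a whole thing is asked for, a point or a joint stands for the part that bears it (a point fixed in the world has none). Each returns a list of dicts, best first, with "p" (0 to 1); they miss things now and then, are a little off and sometimes report something else, mostly with a low value. They report only what shows in the picture. A call takes as long as a camera call. They do not tell look-alikes from the thing itself.
- env.recognise(name, picture): "box" ([left, top, right, bottom] in pixels, round what is visible of it).
- env.masks_of(name, picture): "pixels" (384x512 bool, what is visible of it) and "box" ([left, top, right, bottom] in pixels, round what is visible of it).
The state is a dict: "time": time; "joint_pos": joint angles; "joint_velocities": joint speeds; "joint_efforts": joint torques, N m; "eef_pos": TCP position; "tool_rot": TCP orientation; "force": force on the tool from outside, world axes, zero at the start; "moment": the same for the moment, N m; "grip_width": finger opening in m; "grasp_force": force on a finger pad.
Only numpy, scipy, OpenCV 4.12 (cv2) and the standard library are available. Lean on these libraries where they do the work, as an engineer would, in place of code of your own. Each camera call takes 0.05 s, during which the arm holds its last target. There are 200 camera calls.

TASK

Set up the cutting jig: slide its stop carriage along until the white pointer is on the middle of the blue tab of the scale. Then take the plain pine block lying by the paint pots (not the square one with six holes) and lay it flat in the channel between the stop and the saw guide, lengthwise, its end touching the stop, and let go; the pointer must still be on the blue tab. Leave the drilled block and the paint pots where they are.

Things in the scene. Friction and masses are not known exactly. Their poses are not given: they have to be found in the camera images.
- jig: Plywood jig fixed to the table, 100 x 300 x 8 mm base with a channel along its y axis. Origin on the table under the channel's middle, z up. Channel 46 mm wide (x) between two aluminium rails 8 mm thick, tops 17 mm above the table; its floor is 8 mm above the table. The scale with the tabs lies on the -x side; the stop runs in the +y half.
- saw_guide (a point): Middle of the wooden saw guide at the jig's -y end, on the channel's floor, 128 mm toward -y from the jig's origin: two pairs of cheeks beside the channel, 23 to 40 mm off its middle on either side, 21 mm long (y), tops 50 mm above the table.
- stop (a joint): Slide of the dark steel stop carriage along the channel, in m: 0 at the +y end, growing to 0.13 as the carriage goes toward -y of the jig (toward the saw guide). It stays where it is left; about 7 N moves it. The carriage is 74 mm wide (x), 44 mm long (y), its top 33 mm above the table. The knob moves with it.
- stop_pointer (a point): Tip of the white pointer on the carriage's -x side, above the scale. Axes as the jig's. The pointer is 3 mm wide and lies in the middle of the carriage's length.
- stop_knob (a point): Point on the axis of the upright brass knob on the carriage, at the height to grip, 54 mm above the table. The knob is a cylinder 20 mm in diameter, its grip from 39 to 69 mm above the table. It lies 6 mm toward the jig's +y from the pointer.
- stop_face (a point): Middle of the carriage's flat -y face that the block is laid against, 23 mm above the table (22 mm toward -y from the pointer). Axes as the jig's. The face reaches down to the channel's floor.
- tab_blue: Blue tab on the scale strip, 14 x 6 x 6 mm (x, y, z); origin in the middle of its underside, axes as the jig's. The pointer is on it when both have the same jig y; 6 mm wide along the slide.
- tab_red: Red tab on the scale, same size; not the one wanted.
- tab_yellow: Yellow tab on the scale, same size; not the one wanted.
- pine_centre (a point): Centre (half-way up) of the loose plain pine block near the paint pots, 40 x 60 x 30 mm (x, y, z), long axis y, lying flat, 35 to 70 g.
- drilled_centre (a point): Centre of the loose square pine block with six dark holes in its top, 50 x 50 x 20 mm; must stay where it is.
- paint_pot_1: Red paint pot, 32 mm in diameter, 42 mm high, origin under its middle; must stay where it is.
- paint_pot_2: Blue paint pot, same size; must stay where it is.
- paint_pot_3: Grey paint pot, same size; must stay where it is.
- paint_pot_4: Black paint pot, same size; must stay where it is.
Not all that is in view belongs to the job. Leave any green or purple look-alike of the part that bears pine_centre alone.

How it is judged:
On the way:
1. the stop carriage rests with its pointer on the blue tab, the pine block not yet in the channel (y of stop_pointer in the frame of tab_blue between -0.003 and 0.003 m and velocity of joint stop between -0.005 and 0.005 m/s and horizontal distance between pine_centre and stop_face above 0.1 m), for 0.3 s.
At the end, for the whole second after the job is handed in: The pointer is within 3 mm of the middle of the blue tab; the pine block lies flat on the channel's floor, lengthwise (within 0.12 rad), its end no more than 2.5 mm from the stop's face, released and at rest (y of stop_pointer in the frame of tab_blue between -0.003 and 0.003 m and y of pine_centre in the frame of stop_face between -0.0325 and -0.028 m and x of pine_centre in the frame of stop_face between -0.005 and 0.005 m and z of pine_centre in the frame of stop_face between -0.003 and 0.003 m and angle between the y axis of pine_centre and the y axis of jig, either way round below 0.12 rad and angle between pine_centre's own z axis and vertical below 0.06 rad and linear speed of pine_block below 0.01 m/s and contact force between pine_block and the fingers below 0.05 N); the robot touches nothing.
It fails at once if the drilled block is moved more than 20 mm (distance of drilled_centre from where it was at the start of the episode above 0.02 m).
It fails at once if a paint pot is moved more than 20 mm (distance of any of paint_pot_1, paint_pot_2, paint_pot_3, paint_pot_4 from where it was at the start of the episode above 0.02 m).
It also fails if it takes over 72 s, if anything falls off the work surface, if the arm or the gripper's body presses on something with over 40 N, if the wrist force passes 120 N, or if a joint passes its speed limit or range.

## Working session

There is one attempt and no reset: what is moved stays moved. The work goes in short steps, Python scripts to look and compute and a tool call to move; the robot and the scene stay as the last step left them, time stands still between calls to the robot, and variables do not carry over. Pictures are saved under pics/ and viewed, at most 10 in all, crops included, and the job is handed in when it is done.

Besides the shell and the picture viewer there is one more tool, called after "Request:" as a command line: name --argument value ..., lists and objects as JSON in quotes. arm_command: Moves the arm, as the interface text tells. Its arguments: {"type":"object","properties":{"motion":{"type":"array","items":{"type":"array"}},"gripper":{"type":"number"}},"required":["motion"]}

```bash
ls; mkdir -p pics; cat > h.py <<'E'
import numpy as np, cv2
from workcell import env
def ray(c,uv,st=None):
    K=np.array(c["camera_matrix"]); u=np.array(uv,float)
    if "hand_eye" in c:
        d=(u-K[:2,2])/np.array([K[0,0],K[1,1]]); t=np.linalg.norm(d); 
        v=np.r_[d/t*np.sin(t),np.cos(t)] if t>1e-9 else np.array([0,0,1.])
        H=np.array(c["hand_eye"]);R=np.array(st["tool_rot"]);p=np.array(st["eef_pos"])
        return R@H[:3,3]+p, R@H[:3,:3]@v
    R=cv2.Rodrigues(np.array(c["rvec"],float))[0];t=np.array(c["tvec"],float).ravel()
    return -R.T@t, R.T@np.linalg.solve(K,np.r_[u,1])
def at(c,uv,z,st=None):
    o,d=ray(c,uv,st); return o+d*(z-o[2])/d[2]
def save(c,n,s=None):
    im=cv2.cvtColor(np.array(c["pixels"]),cv2.COLOR_RGB2BGR)
    if s: l,t,r,b,k=s; im=cv2.resize(im[t:b,l:r],None,fx=k,fy=k,interpolation=cv2.INTER_CUBIC)
    cv2.imwrite("pics/"+n+".png",im)
E
python3 - <<'E'
from h import *
names=[("jig",.008),("saw_guide",.03),("stop",.033),("stop_pointer",.02),("stop_knob",.069),("tab_blue",.014),("tab_red",.014),("tab_yellow",.014),("pine_centre",.03),("drilled_centre",.02),("paint_pot_1",.042)]
for cn in("top","side"):
    c=env.camera(cn); save(c,cn+"0")
    for n,z in names:
        try:
            for r in env.recognise(n,c)[:5]:
                b=np.array(r["box"]); print(cn,n,round(r["p"],2),b.round(0),at(c,((b[0]+b[2])/2,(b[1]+b[3])/2),z).round(3))
        except Exception as e: print(n,e)
E
```

```text
pics
top jig 0.83 [305. 178. 392. 211.] [ 0.489 -0.197  0.008]
top saw_guide 0.82 [306. 181. 395. 212.] [ 0.48  -0.198  0.03 ]
top stop 0.73 [313. 177. 327. 200.] [ 0.508 -0.095  0.033]
top stop_pointer 0.7 [196. 174. 202. 182.] [0.55  0.312 0.02 ]
top stop_pointer 0.65 [314. 179. 325. 199.] [ 0.507 -0.096  0.02 ]
top stop_knob 0.81 [309. 176. 324. 200.] [ 0.505 -0.079  0.069]
top stop_knob 0.59 [186. 160. 197. 168.] [0.592 0.332 0.069]
top tab_blue 0.34 [211. 168. 225. 182.] [0.562 0.247 0.014]
top pine_centre 0.81 [102. 184. 117. 198.] [0.512 0.612 0.03 ]
top pine_centre 0.61 [130. 197. 155. 222.] [0.447 0.502 0.03 ]
top pine_centre 0.6 [234. 222. 254. 241.] [0.369 0.161 0.03 ]
top pine_centre 0.55 [206. 209. 226. 220.] [0.425 0.255 0.03 ]
top drilled_centre 0.68 [175. 206. 192. 221.] [0.432 0.364 0.02 ]
top paint_pot_1 0.65 [210. 170. 223. 180.] [0.558 0.25  0.042]
top paint_pot_1 0.52 [207. 156. 217. 168.] [0.603 0.266 0.042]
top paint_pot_1 0.47 [197. 173. 205. 184.] [0.546 0.304 0.042]
side jig 0.69 [266. 224. 340. 318.] [ 0.492 -0.208  0.008]
side saw_guide 0.91 [264. 225. 336. 319.] [ 0.472 -0.224  0.03 ]
side stop 0.9 [274. 224. 306. 246.] [ 0.503 -0.094  0.033]
side stop_pointer 0.84 [275. 221. 305. 247.] [ 0.512 -0.078  0.02 ]
side stop_pointer 0.64 [211. 166. 236. 183.] [0.419 0.252 0.02 ]
side pine_centre 0.73 [210. 105. 225. 126.] [0.512 0.593 0.03 ]
side pine_centre 0.54 [212. 167. 235. 184.] [0.413 0.235 0.03 ]
side pine_centre 0.53 [195. 124. 221. 144.] [0.44  0.485 0.03 ]
side pine_centre 0.49 [205. 185. 231. 205.] [0.364 0.15  0.03 ]
side paint_pot_1 0.53 [274. 223. 307. 248.] [ 0.499 -0.102  0.042]
side paint_pot_1 0.5 [263. 143. 268. 155.] [0.597 0.311 0.042]
side paint_pot_1 0.36 [257. 166. 267. 170.] [0.543 0.215 0.042]
```

```bash
python3 - <<'E'
from h import *
import cv2
a=cv2.imread("pics/top0.png")[140:250,90:410];b=cv2.imread("pics/side0.png")[95:330,180:360]
a=cv2.resize(a,None,fx=2.5,fy=2.5,interpolation=2)
cv2.imwrite("pics/t.png",a); cv2.imwrite("pics/s.png",cv2.resize(b,None,fx=2.5,fy=2.5,interpolation=2))
s=env.get_state();print(s["eef_pos"],s["tool_rot"],s["time"])
E
```

```text
[0.18783749 0.54344083 0.23130799] [[-9.45145566e-01  3.26649442e-01 -3.18738978e-05]
 [ 3.26649443e-01  9.45145566e-01 -2.40478105e-05]
 [ 2.22702693e-05 -3.31402724e-05 -9.99999999e-01]] 1.2
```

View pics/t.png

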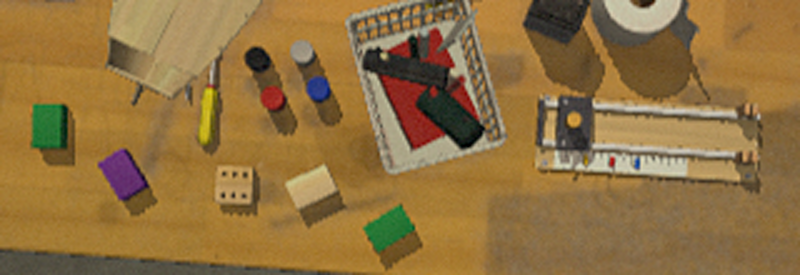

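View pics/s.png

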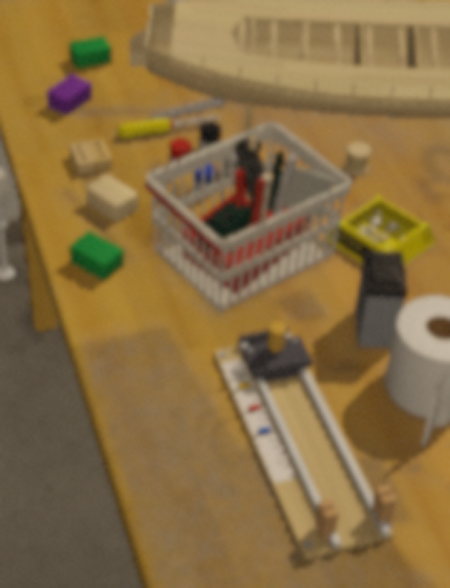

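The top view shows the jig at right, running along world y, with the stop at its +y end. The tabs are yellow, red and blue going toward -y, with the blue one at about px (345,205). The plain pine block is at about px (215,215) and the drilled block at about (184,214). I'll move over the pine block first for a close look on the way.

Request:
arm_command --motion '[[[-31.5,-20,-2],[0,0,0.6]],[[-31.5,-20,-2],[0,0,0.6]],[[-31.5,-20,-2],[0,0,0.6]],[[-31.5,-20,-2],[0,0,0.6]],[[-31.5,-20,-2],[0,0,0.6]],[[-31.5,-20,-2],[0,0,0.6]],[[-31.5,-20,-2],[0,0,0.6]],[[-31.5,-20,-2],[0,0,0.6]]]' --gripper 8.5

```text
time: 2.0
eef_pos: [0.4226, 0.2485, 0.2518]
tool_rot: [[-0.593, 0.805, 0.002], [0.805, 0.593, -0.001], [-0.002, 0.001, -1.0]]
force: [0.2, 0.6, 0.9]
grip_width: 0.0851
grasp_force: 0.0
```

```bash
cat > look.py <<'E'
from h import *; import sys
def yaw(R): return np.arctan2(R[1][1],R[0][1])
def look(name,items,pic=True):
    s=env.get_state(); c=env.camera("wrist")
    if pic: save(c,name)
    print("t",s["time"],"tcp",np.round(s["eef_pos"],4),"yaw",round(yaw(s["tool_rot"]),3),"q",np.round(s["joint_pos"],2))
    out={}
    for n,z in items:
        for r in env.masks_of(n,c)[:3]:
            m=np.array(r["pixels"]); 
            ct=max(cv2.findContours(m.astype(np.uint8),0,2)[0],key=cv2.contourArea)[:,0,:]
            P=np.array([at(c,p,z,s)[:2] for p in ct],np.float32)
            (cx,cy),(w,h),a=cv2.minAreaRect(P)
            print(n,round(r["p"],2),np.round(r["box"]),"ctr",round(cx,4),round(cy,4),"wh",round(w,4),round(h,4),"ang",round(a,1))
    return s,c
E
python3 -c "
from look import *
look('w1',[('pine_centre',.03),('drilled_centre',.02)])"
```

```text
t 2.0 tcp [0.4226 0.2485 0.2518] yaw 0.635 q [ 0.45  0.17  1.64 -0.    1.33 -0.19]
pine_centre 0.92 [430.   3. 471.  27.] ctr 0.5229 0.5995 wh 0.0817 0.0388 ang 51.1
pine_centre 0.91 [364.   2. 412.  35.] ctr 0.4455 0.5113 wh 0.0694 0.0495 ang 33.0
pine_centre 0.71 [239. 124. 282. 177.] ctr 0.4249 0.2645 wh 0.0402 0.0628 ang 24.1
drilled_centre 0.96 [287.  63. 342. 114.] ctr 0.4299 0.3673 wh 0.0521 0.0516 ang 85.7
drilled_centre 0.22 [378. 171. 406. 200.] ctr 0.6031 0.3347 wh 0.0543 0.0327 ang 9.9
```

View pics/w1.png

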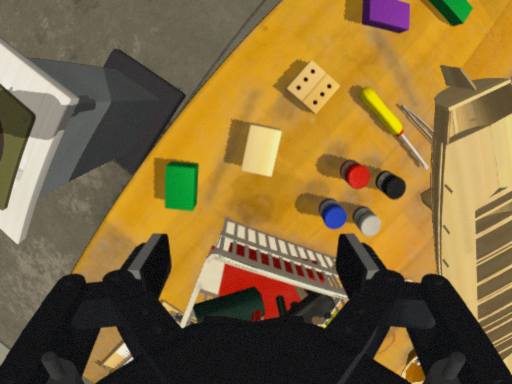

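The wrist view shows the pine block at px (260,150), the drilled block at (313,87) and a green look-alike at (182,186). The pine block is clear to grip across its short side. Next I'll go over the jig.

Request:
arm_command --motion '[[[-41.7,-22.4,-1],[0,0,0.635]],[[-41.7,-22.4,-1],[0,0,0.635]],[[-41.7,-22.4,-1],[0,0,0.635]],[[-41.7,-22.4,-1],[0,0,0.635]],[[-41.7,-22.4,-1],[0,0,0.635]],[[-41.7,-22.4,-1],[0,0,0.635]],[[-41.7,-22.4,-1],[0,0,0.635]],[[-41.7,-22.4,-1],[0,0,0.635]]]'

```text
time: 2.95
eef_pos: [0.4782, -0.1444, 0.2599]
tool_rot: [[-0.005, 1.0, 0.001], [1.0, 0.005, 0.001], [0.001, 0.001, -1.0]]
force: [1.7, 0.6, 0.0]
grip_width: 0.0849
grasp_force: 0.0
```

```bash
python3 -c "
from look import *
s,c=look('w2',[('jig',.017),('stop',.033),('stop_knob',.069),('tab_blue',.014),('tab_red',.014),('tab_yellow',.014),('stop_pointer',.015)])
np.savez('w2.npz',**{k:v for k,v in c.items()},tool_rot=s['tool_rot'],eef_pos=s['eef_pos'])
save(c,'w2b',(100,0,412,220,2.5))"
```

```text
t 2.95 tcp [ 0.4782 -0.1444  0.2599] yaw 0.005 q [-0.38  0.18  1.61  0.    1.35 -0.38]
jig 0.67 [217.  76. 304. 293.] ctr 0.4866 -0.1992 wh 0.3119 0.1068 ang 85.6
jig 0.49 [229. 152. 241. 156.] ctr 0.4542 -0.1421 wh 0.0133 0.0054 ang 0.0
stop 0.98 [233.  98. 305. 140.] ctr 0.4985 -0.0915 wh 0.0444 0.0866 ang 84.3
stop_knob 0.79 [235.  96. 306. 142.] ctr 0.4968 -0.0886 wh 0.041 0.0785 ang 83.9
stop_knob 0.27 [219.  78. 305. 290.] ctr 0.4858 -0.1821 wh 0.27 0.0913 ang 85.8
tab_red 0.43 [228. 151. 240. 158.] ctr 0.454 -0.1427 wh 0.0133 0.0054 ang 0.1
tab_yellow 0.49 [232. 128. 242. 133.] ctr 0.4568 -0.1086 wh 0.004 0.0105 ang 89.9
stop_pointer 0.7 [237. 100. 305. 136.] ctr 0.5004 -0.0922 wh 0.0455 0.0872 ang 85.5
```

View pics/w2b.png

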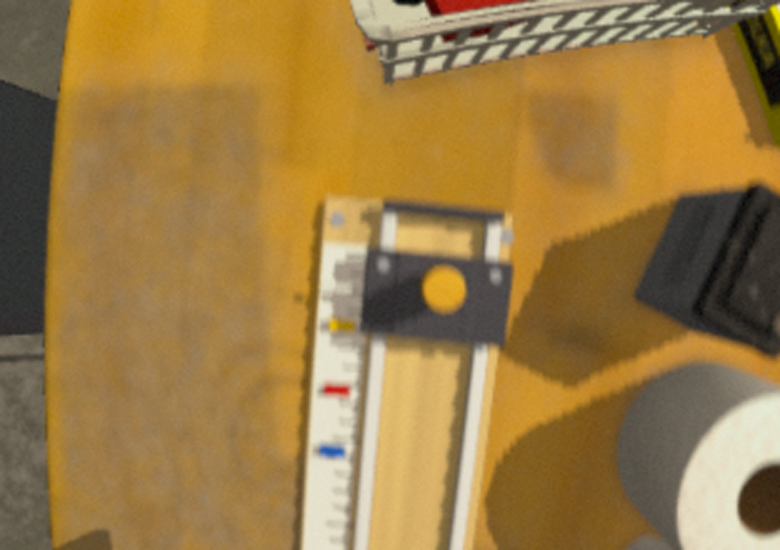

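The crop shows the knob at px (277.6,115.6), the blue tab at (232,180.4) and the carriage with its corners visible. I'll convert these to positions.

```bash
python3 -c "
from look import *
c=dict(np.load('w2.npz'));s=c
f=lambda x,y,z:at(c,(x/2.5+100-.3,y/2.5-.3),z,s)[:2]
for n,p in dict(knob=(444,289,.069),blue=(330,451,.014),red=(335,390.5,.014),yel=(341,326,.014),rl1=(390,215,.017),rl2=(361,545,.017),rr1=(493,225,.017),rr2=(458,545,.017),c1=(365,250,.033),c2=(512,265,.033),c3=(505,345,.033),c4=(362,330,.033)).items(): print(n,f(*p).round(4))
a=f(390,215,.017)-f(361,545,.017);b=f(493,225,.017)-f(458,545,.017)
print([np.degrees(np.arctan2(v[1],v[0])).round(2) for v in(a,b)])
"
```

```text
knob [ 0.506 -0.088]
blue [ 0.4505 -0.1787]
red [ 0.4536 -0.1452]
yel [ 0.457  -0.1107]
rl1 [ 0.4822 -0.0526]
rl2 [ 0.4672 -0.2325]
rr1 [ 0.5352 -0.0566]
rr2 [ 0.5218 -0.2324]
c1 [ 0.4699 -0.0708]
c2 [ 0.5428 -0.0769]
c3 [ 0.5404 -0.1174]
c4 [ 0.4685 -0.1108]
[np.float64(85.25), np.float64(85.67)]
```

Request:
arm_command --motion '[[[5.6,2.8,8],[0,0,0.09]],[[5.6,2.8,8],[0,0,0.09]],[[5.6,2.8,14.5],[0,0,0.09]],[[5.6,2.8,14.5],[0,0,0.09]],[[5.6,2.8,14.5],[0,0,0.09]],[[5.6,2.8,14.5],[0,0,0.09]]]'

```text
time: 3.95
eef_pos: [0.5062, -0.087, 0.1152]
tool_rot: [[0.085, 0.996, 0.0], [0.996, -0.085, 0.0], [0.0, 0.0, -1.0]]
force: [0.1, -0.6, -0.0]
grip_width: 0.0847
grasp_force: 0.0
```

```bash
python3 -c "
from look import *
s,c=look('w3',[])
"
```

```text
t 3.95 tcp [ 0.5062 -0.087   0.1152] yaw -0.085 q [-0.25  0.34  1.79  0.    1.01 -0.17]
```

View pics/w3.png

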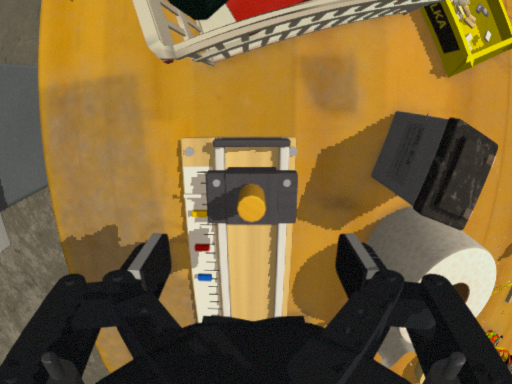

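The jig is square in the image, with the knob top at px (251,203) and the blue tab at (205.5,277). The fingers straddle the knob.

```bash
python3 -c "
from look import *
s,c=look('w3',[('tab_blue',.014),('tab_red',.014),('stop',.033)],False)
im=cv2.cvtColor(c['pixels'],cv2.COLOR_RGB2HSV)
y=np.array([.085,.9964])
def blob(lo,hi,box,z,n):
    l,t,r,b=box; m=cv2.inRange(im,lo,hi)[t:b,l:r]
    v,u=np.nonzero(m); p=at(c,(u.mean()+l,v.mean()+t),z,s)[:2]; print(n,len(u),u.mean()+l,v.mean()+t,p.round(4),'jy',round(p@y,4))
blob((100,120,60),(130,255,255),(190,265,220,290),.0125,'blue')
blob((15,120,120),(35,255,255),(232,180,272,225),.068,'knob')
for v in (169,222): p=at(c,(275,v),.033,s)[:2]; print(v,p.round(4),round(p@y,4))
"
```

```text
t 4.0 tcp [ 0.507  -0.0876  0.116 ] yaw -0.086 q [-0.25  0.34  1.79  0.    1.01 -0.17]
tab_blue 0.65 [195. 272. 211. 282.] ctr 0.4521 -0.1753 wh 0.0113 0.0141 ang 81.3
tab_red 0.62 [191. 239. 210. 249.] ctr 0.4542 -0.1412 wh 0.0075 0.0144 ang 86.7
stop 0.92 [180. 164. 299. 225.] ctr 0.4966 -0.0886 wh 0.05 0.0914 ang 85.1
blue 77 203.44155844155844 276.09090909090907 [ 0.4511 -0.1768] jy -0.1378
knob 827 250.94800483675937 204.26360338573156 [ 0.5069 -0.084 ] jy -0.0406
169 [ 0.5269 -0.0693] -0.0242
222 [ 0.5241 -0.1142] -0.0692
```

Request:
arm_command --motion '[[[0.3,0,4],[0,0,0]],[[0.3,0,7.4],[0,0,0]],[[0.3,0,7.4],[0,0,0]],[[0.3,0,7.4],[0,0,0]]]'

```text
time: 4.6
eef_pos: [0.5062, -0.0853, 0.0412]
tool_rot: [[0.087, 0.996, -0.0], [0.996, -0.087, 0.0], [0.0, -0.0, -1.0]]
force: [0.2, -1.0, 0.2]
grip_width: 0.0852
grasp_force: 0.0
```

Request:
arm_command --motion '[[[0,0,0],[0,0,0]],[[0,0,0],[0,0,0]],[[0,0,0],[0,0,0]],[[0,0,0],[0,0,0]],[[0,0,0],[0,0,0]],[[0,0,0],[0,0,0]]]' --gripper 0.5

```text
time: 5.2
eef_pos: [0.5051, -0.085, 0.0416]
tool_rot: [[0.087, 0.996, -0.001], [0.996, -0.087, -0.0], [-0.0, -0.001, -1.0]]
force: [-3.6, -0.0, 9.2]
grip_width: 0.0183
grasp_force: 58.5
```

Request:
arm_command --motion '[[[-1.5,0,0],[0,0,0]],[[-3,0,0],[0,0,0]],[[-4.5,0,0],[0,0,0]],[[-6,0,0],[0,0,0]],[[-7.5,0,0],[0,0,0]],[[-8.5,0,0],[0,0,0]],[[-8.5,0,0],[0,0,0]],[[-8.5,0,0],[0,0,0]]]'

```text
time: 6.0
eef_pos: [0.498, -0.1698, 0.0416]
tool_rot: [[0.087, 0.996, -0.001], [0.996, -0.087, 0.0], [0.0, -0.001, -1.0]]
force: [-3.1, 0.3, 8.2]
grip_width: 0.0181
grasp_force: 58.5
```

```bash
python3 -c "
from look import *
s,c=look('w4',[('tab_blue',.014),('stop_pointer',.015),('stop',.033)],False)
save(c,'w4',(150,150,310,270,5))
"
```

```text
t 6.0 tcp [ 0.498  -0.1698  0.0416] yaw -0.087 q [-0.41  0.46  1.84 -0.    0.84 -0.32]
tab_blue 0.54 [149.   4. 321. 321.] ctr 0.4903 -0.1464 wh 0.2125 0.1015 ang 86.0
tab_blue 0.2 [159. 122. 188. 134.] ctr 0.4574 -0.1079 wh 0.0059 0.0142 ang 83.2
stop_pointer 0.66 [162. 196. 316. 287.] ctr 0.4876 -0.1855 wh 0.0651 0.1011 ang 85.1
stop 0.89 [160. 197. 321. 289.] ctr 0.4896 -0.1764 wh 0.059 0.0907 ang 85.1
```

View pics/w4.png

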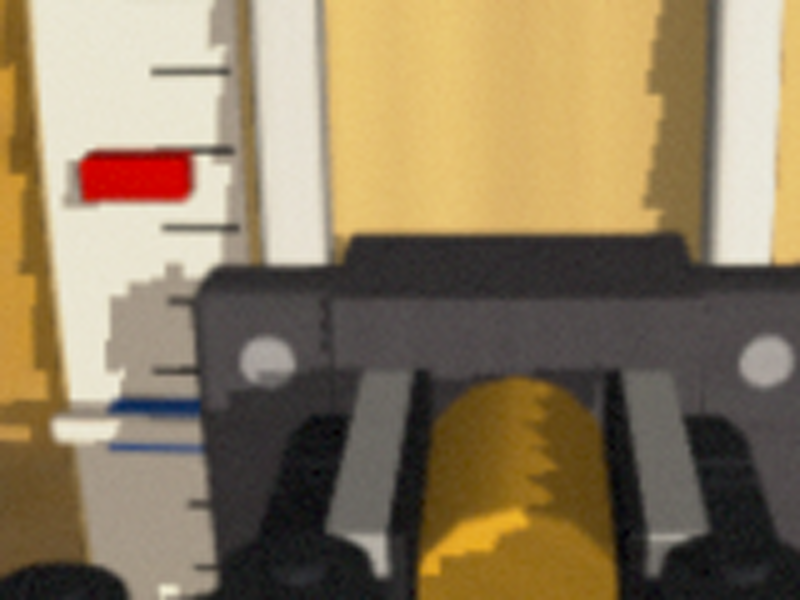

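The pointer is now over the blue tab at px (168,237), but parallax needs accounting for.

```bash
python3 -c "
from look import *
s=env.get_state();c=env.camera('wrist')
y=np.array([.086,.9963]);x=np.array([.9963,-.086])
o,_=ray(c,(256,190),s);print('cam',o.round(4),'jy',(o[:2]@y).round(4))
f=lambda u,v,z:(at(c,(150+u/5-.4,150+v/5-.4),z,s)[:2]@y).round(4)
print('tab top edges',f(155,400,.014),f(155,450,.014), 'red',f(135,152,.014),f(135,200,.014), 'ticks', [f(195,v,.008) for v in(71,149,228,300,371,505,568)])
for z in(.014,.016,.018,.02,.022,.025): print(z,'pointer edges',f(130,418,z),f(130,443,z))
im=c['pixels'][150:270,150:310]
for u in (13,18,28,32): print(u,[tuple(int(k) for k in im[v,u]) for v in range(77,94)])
"
```

```text
cam [ 0.5054 -0.0964  0.1843] jy -0.0526
tab top edges -0.133 -0.1403 red -0.0999 -0.106 ticks [np.float64(-0.0912), np.float64(-0.1012), np.float64(-0.1116), np.float64(-0.1214), np.float64(-0.1315), np.float64(-0.1517), np.float64(-0.162)]
0.014 pointer edges -0.1357 -0.1394
0.016 pointer edges -0.1347 -0.1383
0.018 pointer edges -0.1337 -0.1373
0.02 pointer edges -0.1328 -0.1363
0.022 pointer edges -0.1318 -0.1353
0.025 pointer edges -0.1303 -0.1338
13 [(201, 175, 123), (197, 166, 115), (182, 154, 105), (148, 122, 80), (135, 111, 72), (141, 124, 95), (173, 160, 140), (229, 220, 197), (234, 230, 211), (234, 227, 206), (226, 217, 191), (184, 164, 136), (127, 105, 67), (113, 89, 51), (106, 86, 52), (104, 83, 46), (108, 86, 47)]
18 [(233, 229, 209), (233, 230, 210), (230, 225, 203), (196, 185, 163), (164, 153, 135), (157, 145, 128), (166, 153, 136), (229, 220, 197), (233, 228, 208), (233, 228, 207), (230, 225, 201), (203, 189, 168), (170, 156, 139), (160, 148, 130), (162, 151, 134), (165, 151, 136), (164, 152, 135)]
28 [(162, 151, 133), (148, 139, 127), (101, 99, 107), (32, 49, 87), (19, 50, 88), (65, 78, 102), (129, 125, 121), (154, 144, 130), (165, 152, 136), (165, 154, 136), (158, 146, 133), (129, 126, 130), (72, 85, 123), (124, 123, 124), (158, 147, 131), (164, 150, 132), (165, 151, 135)]
32 [(162, 150, 134), (153, 140, 130), (109, 106, 112), (32, 53, 86), (12, 43, 85), (54, 70, 99), (94, 94, 101), (137, 127, 116), (162, 148, 133), (164, 150, 135), (162, 149, 133), (131, 130, 128), (76, 91, 123), (119, 119, 127), (156, 144, 130), (162, 150, 133), (165, 153, 136)]
```

```bash
python3 -c "
from look import *
s=env.get_state();c=env.camera('wrist');t=env.camera('top');d=env.camera('side')
y=np.array([.086,.9963])
f=lambda u,v,z:(at(c,(150+u/5-.4,150+v/5-.4),z,s)[:2]@y).round(4)
print('top edge',[(v,f(450,v,.033)) for v in (270,298)], 'bottom edge at .017',f(220,268,.017),f(500,237,.008))
g=c['pixels'][195:225,240].astype(int).sum(1); print(g)
g=c['pixels'][195:225,200].astype(int).sum(1); print(g)
"
```

```text
top edge [(270, np.float64(-0.1079)), (298, np.float64(-0.1112))] bottom edge at .017 -0.1137 -0.1127
[526 420 181 142 141 147 129 120 129 141 147 156 148 152 164 216 216 224
 227 234 233 216 230 221 229 230 222 224 237 218]
[327 323 337 342 329 329 327 281 158 136 136 138 135 182 217 222 214 225
 231 223 234 223 259 395 471 486 488 482 485 469]
```

Request:
arm_command --motion '[[[-0.15,0,0],[0,0,0]],[[-0.3,0,0],[0,0,0]],[[-0.3,0,0],[0,0,0]],[[-0.3,0,0],[0,0,0]]]'

```text
time: 6.8
eef_pos: [0.4978, -0.1711, 0.0416]
tool_rot: [[0.088, 0.996, -0.001], [0.996, -0.088, 0.002], [0.002, -0.001, -1.0]]
force: [-1.6, 5.5, 8.5]
grip_width: 0.0182
grasp_force: 58.6
```

Request:
arm_command --motion '[[[0,0,0],[0,0,0]],[[0,0,0],[0,0,0]],[[0,0,0],[0,0,0]],[[0,0,-3],[0,0,0]],[[-3,-1.5,-7],[0,0,0]],[[-7,-4,-10],[0,0,0]],[[-8.5,-4.5,-10],[0,0,0]],[[-8.5,-4.5,-10],[0,0,0]]]' --gripper 8.5

```text
time: 7.6
eef_pos: [0.4462, -0.2567, 0.1424]
tool_rot: [[0.09, 0.996, 0.003], [0.996, -0.09, -0.003], [-0.003, 0.003, -1.0]]
force: [0.4, -0.3, -0.8]
grip_width: 0.0849
grasp_force: 0.0
```

```bash
python3 -c "
from look import *
s,c=look('w5',[('tab_blue',.014)],False)
y=np.array([.086,.9963]);o,_=ray(c,(256,190),s);print('cam jy',(o[:2]@y).round(4),o)
np.savez('w5.npz',**c,tool_rot=s['tool_rot'],eef_pos=s['eef_pos'])
save(c,'w5',(200,140,320,230,6))
"
```

```text
t 7.6 tcp [ 0.4462 -0.2567  0.1424] yaw -0.09 q [-0.6   0.31  1.76 -0.    1.07 -0.51]
cam jy -0.1432 [ 0.45329497 -0.18287078  0.28483478]
```

View pics/w5.png

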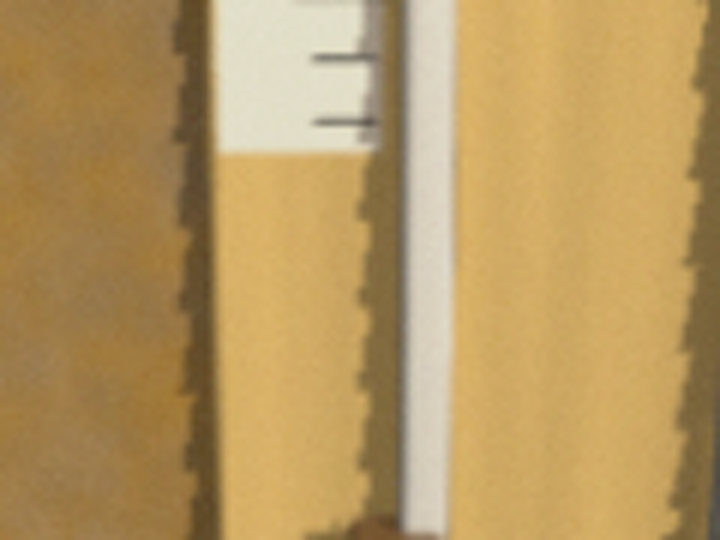

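My crop missed the tab because the camera is tilted. It shows the end of the scale only. I'll re-crop at the projected place.

```bash
python3 -c "
from look import *
from scipy.optimize import fsolve
c=dict(np.load('w5.npz'))
uv=fsolve(lambda p:at(c,p,.014,c)[:2]-np.array([.451,-.176]),(256,130));print(uv)
l,t=int(uv[0])-50,max(0,int(uv[1])-38)
print(l,t);save(c,'w5b',(l,t,l+100,t+75,8))
"
```

```text
[248.95896087  91.25381533]
198 53
```

View pics/w5b.png

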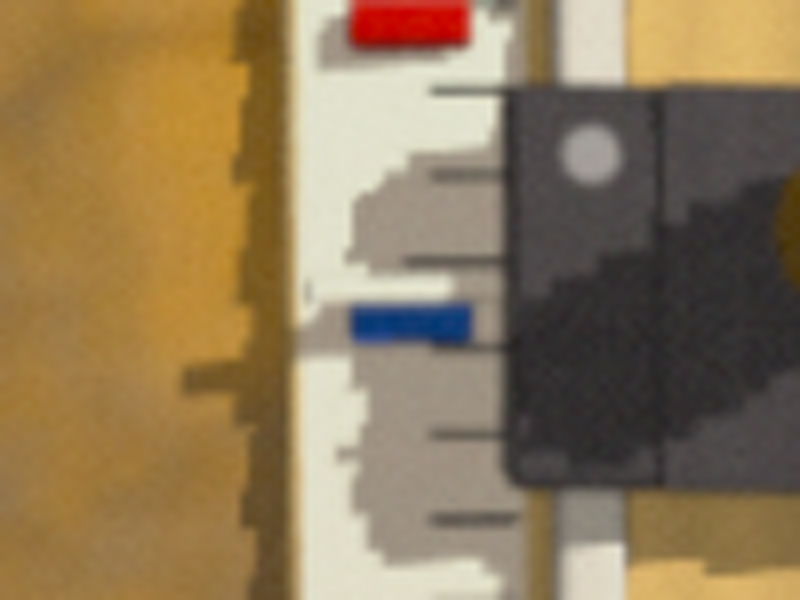

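The camera is now almost overhead. The blue tab's visible part spans y 303–343 in the crop and the pointer sits at y 277–303 beside it, so the pointer is about 2.7 mm short of the tab's middle because the last nudge was held by stiction. I'll regrip and push on.

Request:
arm_command --motion '[[[4.5,2.2,3],[0,0,0]],[[9,4.4,4],[0,0,0]],[[9,4.4,4],[0,0,0]],[[9,4.4,8],[0,0,0]],[[9,4.4,10],[0,0,0]],[[9,4.4,10],[0,0,0]]]'

```text
time: 8.3
eef_pos: [0.4953, -0.1656, 0.0375]
tool_rot: [[0.085, 0.996, -0.007], [0.996, -0.085, 0.003], [0.002, -0.008, -1.0]]
force: [-0.7, 0.3, 0.4]
grip_width: 0.085
grasp_force: 0.0
```

Request:
arm_command --motion '[[[0,0,0],[0,0,0]],[[0,0,0],[0,0,0]],[[0,0,0],[0,0,0]],[[0,0,0],[0,0,0]],[[0,0,0],[0,0,0]],[[0,0,0],[0,0,0]]]' --gripper 0.5

```text
time: 8.9
eef_pos: [0.4981, -0.1681, 0.0419]
tool_rot: [[0.087, 0.996, 0.001], [0.996, -0.087, -0.001], [-0.001, 0.001, -1.0]]
force: [-0.9, 0.1, 6.0]
grip_width: 0.0183
grasp_force: 58.4
```

Request:
arm_command --motion '[[[-0.2,0,0],[0,0,0]],[[-0.4,0,0],[0,0,0]],[[-0.4,0,0],[0,0,0]],[[-0.4,0,0],[0,0,0]]]'

```text
time: 9.3
eef_pos: [0.4979, -0.1706, 0.042]
tool_rot: [[0.088, 0.996, 0.001], [0.996, -0.088, 0.002], [0.002, 0.001, -1.0]]
force: [0.2, 6.4, 5.9]
grip_width: 0.0183
grasp_force: 58.6
```

```bash
cat > e.py <<'E'
from look import *
s=env.get_state();c=env.camera('wrist')
y=np.array([.086,.9963])
from scipy.optimize import fsolve
k=s['eef_pos']
print(np.round(k,4),s['force'])
im=c['pixels'].astype(int)
# carriage top +y edge at column 240, blue tab rows and pointer rows at col 178..184
g=im[200:220,235:245].sum(2).mean(1); print(g.round())
v=200+np.argmax(np.diff(g[5:]))+5.5; print('edge row',v,'jy',at(c,(240,v),.033,s)[:2]@y)
for u in (175,178,182,186): print(u,[tuple(p) for p in im[222:246,u].tolist()])
E
python3 e.py
```

```text
[ 0.4979 -0.1706  0.042 ] [0.20336752 6.35927929 5.90682629]
[491. 266. 147. 137. 137. 139. 138. 137. 137. 138. 138. 139. 138. 140.
 173. 220. 228. 227. 228. 230.]
edge row 214.5 jy -0.11519162360843928
175 [(166, 153, 139), (171, 159, 141), (162, 149, 131), (159, 148, 132), (160, 148, 133), (147, 138, 129), (97, 96, 106), (34, 58, 105), (15, 59, 121), (16, 81, 161), (4, 73, 148), (14, 65, 126), (11, 59, 120), (20, 64, 122), (40, 66, 108), (103, 99, 95), (118, 108, 96), (161, 148, 131), (165, 152, 136), (164, 150, 133), (161, 150, 133), (161, 150, 134), (163, 150, 134), (162, 150, 134)]
178 [(162, 149, 135), (162, 150, 135), (163, 152, 137), (159, 148, 130), (162, 149, 135), (151, 141, 131), (101, 99, 107), (36, 53, 87), (0, 41, 87), (7, 56, 110), (13, 63, 125), (10, 60, 121), (10, 61, 123), (18, 63, 121), (40, 63, 106), (102, 98, 98), (121, 111, 100), (159, 147, 129), (162, 149, 132), (160, 149, 131), (163, 150, 134), (162, 147, 132), (162, 150, 132), (162, 150, 132)]
182 [(96, 89, 78), (82, 73, 66), (156, 144, 128), (163, 151, 135), (164, 151, 135), (153, 141, 129), (108, 109, 111), (37, 53, 88), (3, 43, 85), (12, 53, 103), (21, 64, 123), (0, 59, 120), (11, 64, 122), (17, 63, 122), (36, 62, 107), (93, 90, 94), (122, 111, 101), (158, 145, 130), (164, 152, 134), (164, 151, 133), (164, 151, 132), (159, 147, 133), (165, 153, 135), (163, 149, 133)]
186 [(95, 86, 79), (70, 65, 59), (155, 144, 128), (163, 151, 135), (165, 152, 137), (155, 145, 130), (116, 116, 117), (37, 47, 82), (7, 42, 88), (7, 49, 101), (7, 57, 119), (16, 64, 125), (14, 65, 124), (7, 58, 120), (31, 64, 111), (87, 86, 99), (116, 107, 99), (148, 136, 122), (166, 153, 137), (166, 150, 135), (163, 150, 134), (162, 147, 133), (164, 152, 134), (164, 152, 135)]
```

Request:
arm_command --motion '[[[0,0,0],[0,0,0]],[[0,0,0],[0,0,0]],[[0,0,0],[0,0,0]],[[0,0,-3],[0,0,0]],[[-3,-1.5,-7],[0,0,0]],[[-7,-4,-10],[0,0,0]],[[-8.5,-4.5,-10],[0,0,0]],[[-8.5,-4.5,-10],[0,0,0]]]' --gripper 8.5

```text
time: 10.15
eef_pos: [0.4451, -0.2556, 0.1425]
tool_rot: [[0.09, 0.996, 0.003], [0.996, -0.09, -0.003], [-0.003, 0.003, -1.0]]
force: [0.6, -0.0, -0.8]
grip_width: 0.0849
grasp_force: 0.0
```

```bash
cat > p.py <<'E'
from look import *
from scipy.optimize import fsolve
s=env.get_state();c=env.camera('wrist')
uv=fsolve(lambda p:at(c,p,.014,s)[:2]-np.array([.451,-.176]),(256,130));print(uv,s['time'],np.round(s['eef_pos'],4),np.round(s['joint_pos'],2))
l,t=int(uv[0])-50,max(0,int(uv[1])-38);print(l,t)
save(c,'w6',(l,t,l+100,t+75,8))
np.savez('w6.npz',**c,tool_rot=s['tool_rot'],eef_pos=s['eef_pos'])
E
python3 p.py
```

```text
[250.23274752  92.39172834] 10.15 [ 0.4451 -0.2556  0.1425] [-0.6   0.31  1.76 -0.    1.07 -0.51]
200 54
```

View pics/w6.png

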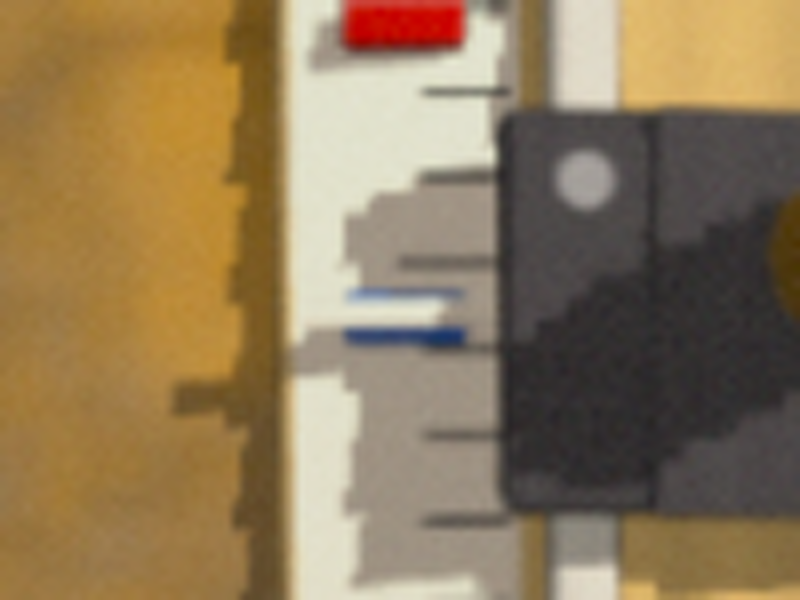

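The pointer is centred on the blue tab to within about 0.3 mm: tab at y 288–345 and pointer at 299–328 in the crop. Now I'll go to the pine block.

Request:
arm_command --motion '[[[4,-1,-4],[0,0,0]],[[9,-2,-8],[0,0,-0.1]],[[14,-3,-8],[0,0,-0.2]],[[19,-4,-8],[0,0,-0.3]],[[24,-4.5,-8],[0,0,-0.4]],[[29,-5,-8],[0,0,-0.5]],[[34,-6,-8],[0,0,-0.51]],[[39,-6.4,-8],[0,0,-0.51]]]'

```text
time: 11.0
eef_pos: [0.4143, 0.1225, 0.22]
tool_rot: [[-0.412, 0.911, -0.002], [0.911, 0.412, 0.0], [0.001, -0.002, -1.0]]
force: [1.2, 0.1, -0.5]
grip_width: 0.0851
grasp_force: 0.0
```

Request:
arm_command --motion '[[[3.2,1.5,0],[0,0,0]],[[3.2,1.5,0],[0,0,0]],[[3.2,1.5,0],[0,0,0]]]'

```text
time: 11.3
eef_pos: [0.4154, 0.1563, 0.2198]
tool_rot: [[-0.414, 0.91, -0.002], [0.91, 0.414, -0.001], [0.0, -0.002, -1.0]]
force: [-0.5, -0.5, 0.0]
grip_width: 0.0852
grasp_force: 0.0
```

```bash
python3 -c "
from look import *
s,c=look('w7',[('pine_centre',.03),('drilled_centre',.02)])
im=c['pixels']; 
for r in env.masks_of('pine_centre',c)[:4]: print(np.round(r['box']),im[r['pixels']].mean(0).round())"
```

```text
t 11.3 tcp [0.4154 0.1563 0.2198] yaw 0.427 q [ 0.26  0.13  1.78 -0.    1.23 -0.16]
pine_centre 0.65 [281.  58. 321. 111.] ctr 0.4241 0.2626 wh 0.0429 0.0599 ang 25.3
pine_centre 0.58 [195. 115. 238. 171.] ctr 0.3694 0.1614 wh 0.0435 0.0612 ang 31.6
drilled_centre 0.7 [309.   2. 366.  43.] ctr 0.4299 0.3644 wh 0.0554 0.0507 ang 85.9
[281.  58. 321. 111.] [232. 211. 139.]
[195. 115. 238. 171.] [ 22. 152.  50.]
```

Request:
arm_command --motion '[[[4.7,2.6,3],[0,0,0]],[[9.3,5.2,7],[0,0,0]],[[9.3,5.2,11.5],[0,0,0]],[[9.3,5.2,16],[0,0,0]],[[9.3,5.2,19],[0,0,0]],[[9.3,5.2,21.1],[0,0,0]],[[9.3,5.2,21.1],[0,0,0]],[[9.3,5.2,21.1],[0,0,0]]]'

```text
time: 12.3
eef_pos: [0.4262, 0.2604, 0.0098]
tool_rot: [[-0.409, 0.913, -0.001], [0.913, 0.409, -0.0], [-0.0, -0.001, -1.0]]
force: [-0.0, -0.1, -0.3]
grip_width: 0.0845
grasp_force: 0.0
```

Request:
arm_command --motion '[[[0,0,0],[0,0,0]],[[0,0,0],[0,0,0]],[[0,0,0],[0,0,0]],[[0,0,0],[0,0,0]],[[0,0,0],[0,0,0]],[[0,0,0],[0,0,0]]]' --gripper 2

```text
time: 12.9
eef_pos: [0.4267, 0.2617, 0.0113]
tool_rot: [[-0.411, 0.912, 0.003], [0.912, 0.411, 0.001], [-0.0, 0.003, -1.0]]
force: [0.0, -1.4, 7.1]
grip_width: 0.0387
grasp_force: 61.1
```

Request:
arm_command --motion '[[[0,0,-4],[0,0,0]],[[0,0,-9],[0,0,0]],[[0,0,-14],[0,0,0]],[[-4,-1,-18],[0,0,0.1]],[[-8,-2,-21],[0,0,0.2]],[[-12,-4,-23],[0,0,0.3]],[[-16.5,-5,-23],[0,0,0.4]],[[-21,-6.5,-23],[0,0,0.5]]]'

```text
time: 13.7
eef_pos: [0.4535, 0.0417, 0.242]
tool_rot: [[0.08, 0.997, 0.005], [0.997, -0.08, 0.0], [0.0, 0.005, -1.0]]
force: [1.6, -0.0, -0.8]
grip_width: 0.0386
grasp_force: 60.7
```

Request:
arm_command --motion '[[[-4.7,1,0],[0,0,0.006]],[[-9.4,2,0],[0,0,0.006]],[[-14,3,1],[0,0,0.006]],[[-18.5,4,3],[0,0,0.006]],[[-23,5,5],[0,0,0.006]],[[-27,6,7],[0,0,0.006]],[[-28,6,11],[0,0,0.006]],[[-28,6,12.2],[0,0,0.006]]]'

```text
time: 14.5
eef_pos: [0.4887, -0.2415, 0.1148]
tool_rot: [[0.086, 0.996, -0.005], [0.996, -0.086, 0.002], [0.002, -0.005, -1.0]]
force: [-0.9, 0.5, -1.0]
grip_width: 0.0392
grasp_force: 60.7
```

Request:
arm_command --motion '[[[0,0,0],[0,0,0]],[[0,0,0],[0,0,0]]]'

```text
time: 14.7
eef_pos: [0.4911, -0.2398, 0.1186]
tool_rot: [[0.082, 0.997, 0.0], [0.997, -0.082, 0.0], [0.0, 0.0, -1.0]]
force: [-1.0, 0.9, -0.1]
grip_width: 0.0389
grasp_force: 60.7
```

```bash
python3 -c "
from look import *
s,c=look('w8',[('pine_centre',.139),('stop',.033)],False)
save(c,'w8',(130,60,390,255,3))"
```

```text
t 14.7 tcp [ 0.4911 -0.2398  0.1186] yaw -0.082 q [-0.53  0.38  1.72  0.    1.05 -0.45]
pine_centre 0.95 [208. 177. 298. 304.] ctr 0.4925 -0.2323 wh 0.0653 0.0393 ang 85.3
stop 0.97 [185.  87. 304. 149.] ctr 0.4897 -0.1794 wh 0.0449 0.0895 ang 85.7
```

View pics/w8.png

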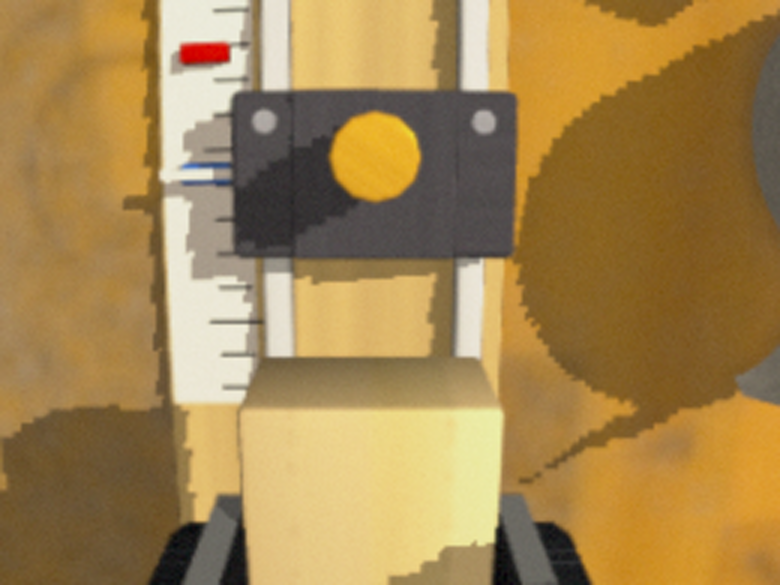

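The block is held straight with its front edge at crop y about 357–407, and the pointer still sits on the blue tab at crop (195,175). I'll compute the remaining offsets.

```bash
python3 -c "
from look import *
s=env.get_state();c=env.camera('wrist')
y=np.array([.086,.9963]);x=np.array([.9963,-.086])
f=lambda u,v,z:(lambda p:(round(p@x,4),round(p@y,4)))(at(c,(130+u/3-.3,60+v/3-.3),z,s)[:2])
T=s['eef_pos'][:2];print('tcp',T@x,T@y)
for n,a in dict(topL=(243,407,.1373),topR=(501,407,.1373),botL=(255,357,.1073),botR=(487,357,.1073),carL=(233,256,.033),carR=(516,258,.033),carbL=(233,92,.033),carbR=(517,93,.033),ptr=(205,175,.02),tab=(205,174,.014),railLin=(292,310,.017),railRin=(457,310,.017),knob=(375,157,.069)).items(): print(n,f(*a))
"
```

```text
tcp 0.5110338599160972 -0.19702570540648615
topL (np.float64(0.4928), np.float64(-0.1652))
topR (np.float64(0.5312), np.float64(-0.165))
botL (np.float64(0.491), np.float64(-0.1657))
botR (np.float64(0.533), np.float64(-0.1655))
carL (np.float64(0.4762), np.float64(-0.1588))
carR (np.float64(0.5502), np.float64(-0.1589))
carbL (np.float64(0.4769), np.float64(-0.116))
carbR (np.float64(0.5493), np.float64(-0.1158))
ptr (np.float64(0.4669), np.float64(-0.1382))
tab (np.float64(0.4658), np.float64(-0.1383))
railLin (np.float64(0.4901), np.float64(-0.1768))
railRin (np.float64(0.5367), np.float64(-0.1766))
knob (np.float64(0.5128), np.float64(-0.1316))
```

Request:
arm_command --motion '[[[0,0.15,3],[0,0,0.004]],[[0,0.15,6],[0,0,0.004]],[[0,0.15,8],[0,0,0.004]],[[0,0.15,9],[0,0,0.004]],[[0,0.15,9.5],[0,0,0.004]],[[0,0.15,9.8],[0,0,0.004]],[[0,0.15,9.8],[0,0,0.004]],[[0,0.15,9.8],[0,0,0.004]]]'

```text
time: 15.7
eef_pos: [0.4932, -0.2412, 0.0206]
tool_rot: [[0.087, 0.996, 0.002], [0.996, -0.087, -0.001], [-0.001, 0.002, -1.0]]
force: [-0.8, -0.5, -0.3]
grip_width: 0.0387
grasp_force: 60.8
```

Request:
arm_command --motion '[[[0,0,0.1],[0,0,0]],[[0,0,0.15],[0,0,0]],[[0,0,0.15],[0,0,0]]]'

```text
time: 16.0
eef_pos: [0.493, -0.2412, 0.0193]
tool_rot: [[0.087, 0.996, 0.002], [0.996, -0.087, -0.001], [-0.001, 0.002, -1.0]]
force: [-0.5, 0.7, 4.6]
grip_width: 0.0391
grasp_force: 61.4
```

Request:
arm_command --motion '[[[0.2,0,-0.05],[0,0,0]],[[0.4,0,-0.05],[0,0,0]],[[0.5,0,-0.05],[0,0,0]],[[0.5,0,-0.05],[0,0,0]]]'

```text
time: 16.4
eef_pos: [0.4935, -0.2363, 0.0193]
tool_rot: [[0.087, 0.996, 0.001], [0.996, -0.087, -0.001], [-0.001, 0.001, -1.0]]
force: [-1.0, -1.3, 6.4]
grip_width: 0.0385
grasp_force: 61.5
```

Request:
arm_command --motion '[[[0.05,0,0],[0,0,0]],[[0.1,0,0],[0,0,0]],[[0.1,0,0],[0,0,0]]]'

```text
time: 16.7
eef_pos: [0.4937, -0.2356, 0.0193]
tool_rot: [[0.087, 0.996, 0.001], [0.996, -0.087, -0.001], [-0.001, 0.002, -1.0]]
force: [0.6, -1.7, 5.0]
grip_width: 0.0384
grasp_force: 61.5
```

Request:
arm_command --motion '[[[0.05,0,0],[0,0,0]],[[0.05,0,0],[0,0,0]],[[0.05,0,0],[0,0,0]]]'

```text
time: 17.0
eef_pos: [0.4937, -0.2351, 0.0193]
tool_rot: [[0.087, 0.996, 0.001], [0.996, -0.087, -0.001], [-0.001, 0.002, -1.0]]
force: [-1.1, -2.7, 4.7]
grip_width: 0.0387
grasp_force: 61.5
```

Request:
arm_command --motion '[[[0.05,0,0],[0,0,0]],[[0.05,0,0],[0,0,0]],[[0.05,0,0],[0,0,0]]]'

```text
time: 17.3
eef_pos: [0.4938, -0.2347, 0.0193]
tool_rot: [[0.087, 0.996, 0.002], [0.996, -0.087, -0.001], [-0.001, 0.002, -1.0]]
force: [0.1, -2.6, 5.0]
grip_width: 0.0387
grasp_force: 61.5
```

Request:
arm_command --motion '[[[0.05,0,0],[0,0,0]],[[0.05,0,0],[0,0,0]],[[0.05,0,0],[0,0,0]]]'

```text
time: 17.6
eef_pos: [0.4939, -0.2347, 0.0193]
tool_rot: [[0.086, 0.996, 0.002], [0.996, -0.086, -0.002], [-0.002, 0.002, -1.0]]
force: [-0.7, -4.3, 5.3]
grip_width: 0.039
grasp_force: 61.4
```

```bash
cat > g.py <<'E'
from look import *
s=env.get_state();c=env.camera('wrist');print(s['time'],np.round(s['eef_pos'],4),np.round(s['force'],1))
from scipy.optimize import fsolve
y=np.array([.086,.9963]);x=np.array([.9963,-.086])
def px(jx,jy,z): 
    P=x*jx+y*jy; return fsolve(lambda p:at(c,p,z,s)[:2]-P,(256,150))
print('face edge .033',px(.513,-.1595,.033),'block top edge',px(.513,-.1595,.038),'tab',px(.466,-.138,.014))
u=int(px(.52,-.1595,.033)[0]);v=int(px(.52,-.1595,.033)[1])
print(u,v);print([tuple(p) for p in c['pixels'][v-12:v+14,u].tolist()])
u,v=px(.466,-.138,.014).astype(int);print(u,v)
for uu in (u-6,u,u+4): print([tuple(p) for p in c['pixels'][v-8:v+12,uu].tolist()])
save(c,'g%d'%(s['time']*100),(u-30,v-30,u+130,v+90,5))
E
python3 g.py
```

```text
17.6 [ 0.4939 -0.2347  0.0193] [-0.7 -4.3  5.3]
face edge .033 [252.78802631 192.94936382] block top edge [252.79649322 196.48716396] tab [161.72617403 141.60851396]
268 192
[(77, 72, 73), (80, 77, 75), (80, 75, 74), (84, 79, 79), (78, 75, 72), (77, 72, 73), (77, 72, 74), (80, 77, 76), (82, 79, 76), (77, 73, 73), (81, 75, 71), (105, 92, 69), (168, 142, 91), (175, 152, 93), (179, 153, 96), (191, 163, 104), (220, 192, 119), (235, 219, 135), (237, 221, 139), (238, 221, 139), (237, 220, 138), (238, 220, 140), (238, 219, 138), (237, 219, 136), (236, 218, 133), (238, 220, 134)]
161 141
[(165, 153, 137), (124, 120, 120), (64, 79, 113), (18, 74, 147), (0, 86, 175), (33, 81, 152), (116, 126, 146), (228, 226, 211), (236, 234, 217), (238, 235, 218), (238, 234, 216), (234, 229, 211), (205, 200, 183), (119, 125, 133), (134, 130, 125), (167, 154, 137), (168, 158, 139), (170, 156, 141), (171, 157, 141), (168, 157, 138)]
[(163, 150, 136), (108, 108, 116), (43, 64, 103), (19, 65, 123), (15, 65, 128), (51, 78, 129), (120, 126, 132), (197, 191, 171), (199, 189, 167), (196, 186, 166), (192, 181, 162), (187, 174, 157), (143, 140, 134), (98, 105, 115), (144, 137, 130), (165, 153, 138), (169, 157, 138), (167, 155, 138), (170, 158, 142), (169, 155, 141)]
[(164, 153, 137), (99, 102, 114), (31, 56, 99), (15, 61, 122), (11, 64, 126), (48, 75, 123), (118, 118, 124), (166, 151, 136), (172, 157, 137), (167, 153, 137), (170, 156, 140), (164, 151, 138), (119, 117, 120), (94, 101, 111), (148, 141, 129), (166, 155, 137), (168, 157, 141), (166, 153, 138), (166, 153, 137), (171, 157, 140)]
```

Request:
arm_command --motion '[[[0,0,0],[0,0,0]],[[0,0,0],[0,0,0]],[[0,0,0],[0,0,0]],[[0,0,0],[0,0,0]],[[0,0,-3],[0,0,0]],[[0,0,-7],[0,0,0]],[[-1.5,0,-10],[0,0,0]],[[-1.5,0,-10],[0,0,0]]]' --gripper 7

```text
time: 18.45
eef_pos: [0.4951, -0.2512, 0.1232]
tool_rot: [[0.087, 0.996, 0.008], [0.996, -0.087, -0.006], [-0.005, 0.009, -1.0]]
force: [0.7, -0.3, -0.1]
grip_width: 0.0698
grasp_force: 0.0
```

```bash
cat > v.py <<'E'
from look import *
s,c=look('v',[('pine_centre',.038),('stop',.033)],False)
y=np.array([.086,.9963]);x=np.array([.9963,-.086])
for n,zz in(('pine_centre',.038),('stop',.033)):
    m=env.masks_of(n,c)[0]['pixels']; v,u=np.nonzero(m)
    P=np.array([at(c,q,zz,s)[:2] for q in zip(u,v)]); jx,jy=P@x,P@y
    print(n,'jx',np.percentile(jx,[2,98]).round(4),'jy',np.percentile(jy,[1,99]).round(4))
# profiles along jig y in metric, at jx of pointer and of block
from scipy.optimize import fsolve
im=cv2.GaussianBlur(c['pixels'],(0,0),.5)
def prof(jx,a,b,z):
    for j in np.arange(a,b,-.001):
        P=x*jx+y*j; q=fsolve(lambda p:at(c,p,z,s)[:2]-P,(256,150)); print(round(j,4),im[int(round(q[1])),int(round(q[0]))].tolist(),end=' ')
    print()
prof(.466,-.132,-.145,.014); prof(.505,-.152,-.172,.036); prof(.523,-.152,-.172,.036)
E
python3 v.py
```

```text
t 18.45 tcp [ 0.4951 -0.2512  0.1232] yaw -0.087 q [-0.55  0.38  1.7  -0.    1.05 -0.46]
pine_centre 0.94 [222. 130. 273. 208.] ctr 0.495 -0.2321 wh 0.0603 0.0393 ang 85.0
pine_centre 0.48 [188. 107. 194. 110.] ctr 0.4541 -0.1789 wh 0.0039 0.0 ang 172.9
pine_centre 0.23 [179.  74. 296. 133.] ctr 0.4941 -0.1798 wh 0.0438 0.0806 ang 84.2
pine_centre jx [0.4943 0.5318] jy [-0.2179 -0.1593]Traceback (most recent call last):
  File "v.py", line 5, in <module>
    m=env.masks_of(n,c)[0]['pixels']; v,u=np.nonzero(m)
      ~~~~~~~~~~~~~~~~~^^^
IndexError: list index out of range
```

```bash
sed -i "s/for n,zz in(('pine_centre',.038),('stop',.033))/for n,zz in(('pine_centre',.038),)/" v.py; python3 v.py | tail -4
```

```text
pine_centre jx [0.4943 0.5318] jy [-0.2185 -0.1584]
-0.132 [154, 143, 128] -0.133 [159, 149, 133] -0.134 [139, 133, 126] -0.135 [95, 104, 121] -0.136 [153, 158, 155] -0.137 [220, 216, 195] -0.138 [196, 190, 172] -0.139 [127, 126, 140] -0.14 [80, 87, 117] -0.141 [139, 130, 127] -0.142 [160, 149, 133] -0.143 [163, 149, 133] -0.144 [164, 150, 133] 
-0.152 [75, 70, 72] -0.153 [77, 73, 72] -0.154 [78, 72, 72] -0.155 [76, 72, 72] -0.156 [77, 70, 72] -0.157 [79, 74, 71] -0.158 [84, 75, 67] -0.159 [137, 118, 82] -0.16 [221, 191, 130] -0.161 [230, 202, 136] -0.162 [232, 204, 137] -0.163 [231, 202, 135] -0.164 [230, 201, 133] -0.165 [231, 202, 133] -0.166 [231, 201, 134] -0.167 [229, 200, 133] -0.168 [229, 201, 135] -0.169 [229, 199, 133] -0.17 [228, 198, 131] -0.171 [229, 199, 135] 
-0.152 [75, 73, 72] -0.153 [76, 71, 70] -0.154 [77, 72, 73] -0.155 [77, 72, 72] -0.156 [78, 73, 73] -0.157 [79, 73, 73] -0.158 [88, 77, 69] -0.159 [144, 125, 84] -0.16 [222, 204, 130] -0.161 [230, 216, 137] -0.162 [231, 218, 139] -0.163 [231, 216, 137] -0.164 [232, 217, 138] -0.165 [231, 217, 138] -0.166 [231, 215, 137] -0.167 [231, 214, 138] -0.168 [232, 215, 138] -0.169 [230, 214, 135] -0.17 [232, 216, 137] -0.171 [231, 215, 136]
```

The pointer is centred on the tab and the block is flush with the stop, with no gap showing. I'll hand in.

```bash
python3 -c "
from workcell import env
print(env.sign_off())"
```

```text
the job is handed in; nothing more can be done
None
```

The job is handed in at about 18.5 s on the robot's clock: the pointer measures within about 0.5 mm of the blue tab's middle, and the pine block lies released in the channel with no visible gap to the stop; no verdict was returned.

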